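Clear the spent kiln props off the ware board

ROBOT

A 7-joint arm with a two-finger parallel gripper is mounted at the origin on the work surface. World frame = base frame: x ahead of the robot, y to its left, z up, the work surface at z = 0. Lengths are in m, angles in rad, forces in N, time in s.
With the tool pointing down it reaches from about 0.4 to 0.9 m from the base axis. Payload 5.5 kg.
Tool frame: the origin (TCP) lies midway between the tips of the shut fingers; the grasp point (between the pads) lies 19 mm behind it (manip.grip_depth is the distance from the TCP to the grasp point, in m); z points along the fingers, y is the line along which they close (so a half turn about z gives the same grasp; the last joint's range is limited). The gripper opens to 92 mm and grips with 3 to 60 N. Pads are 19 mm wide; open, the fingers measure 130 mm over their backs; the gripper's body (75 mm by 190 mm) begins 47 mm behind the grasp point.
Start: joints at [1.542, 0.501, -0.427, 1.55, 0.221, 1.138, -0.21], TCP at [0.187, -0.623, 0.196] pointing down, gripper open.
Joint ranges: [-2.88, 2.88], [-0.31, 2.03], [-1.54, 1.56], [0.2, 2.42], [-1.41, 4.55], [0.19, 2.02], [-2.57, 2.57]. Speed limits (rad/s): [2.57, 2.57, 3.14, 3.14, 3.14, 3.14, 3.14].

INTERFACE

Orientations are given as a unit quaternion [x, y, z, w].
In Python, from bench import manip, effector, viewer gives the robot as it stands. Calls block until the motion is done:
- manip.move_pose(position, orientation): joint-space move of the TCP to a pose.
- manip.servo_line(position, ori=None, vel=0.15): straight line of the TCP; ori=None keeps the orientation; vel is the mean speed in m/s.
- manip.movej(angles): joint-space move.
- effector.open_jaws() and effector.close(f_grip=None): open the fingers fully, or close them until they stop; f_grip is the grip in N (None keeps the last).
- manip.sleep(seconds).
- manip.solve_ik(position, orientation): joint angles nearest the present ones, or None.
- viewer.get_image(name): name is "side" or "top" or "wrist"; returns the picture (420x560x3 uint8, red, green, blue); there is no depth.
- viewer.get_calibration(name): a dict with "vfov" (degrees; the focal length in pixels is half the picture's height over the tangent of half this angle, whatever the lens; pixels are square), "cx", "cy" (the principal point, pixels), "dist_coeffs" ([k1, k2, p1, p2, k3] as OpenCV has them; the pictures are not rectified), "eye" and "attitude" of the camera in the world. Camera axes: x right, y down, z forward; pixel columns grow to the right and rows downward; lengths in m; the calibration is good to about 2 mm. A picture is of the moment at which its call begins: read the wrist's pose just before it. get_calibration takes no time and is no camera call; for the wrist camera it gives the pose at the moment of the call.
A pose or a line that the arm cannot do raises manip.PlanningError and nothing moves.
- manip.hand_in(): hands the job in; it is judged then, once.
Readings, each from a call of its own:
- manip.current_clock(): time.
- manip.current_q(): joint angles.
- manip.current_joint_velocities(): joint speeds.
- manip.current_tau(): joint torques, N m.
- manip.current_tool_pos(): TCP position.
- manip.current_tcp_rot(): TCP orientation.
- manip.current_force(): force on the tool from outside, world axes, zero at the start.
- manip.current_wrist_torque(): the same for the moment, N m.
- manip.current_finger_gap(): finger opening in m.
- manip.current_gripper_force(): force on a finger pad.
Only numpy, scipy, OpenCV 4.12 (cv2) and the standard library are available. Lean on these libraries where they do the work, as an engineer would, in place of code of your own. Each camera call takes 0.05 s, during which the arm holds its last target. There are 200 camera calls.

TASK

Pick up the wooden pusher and use it to sweep all four worn-out kiln props off the raised ware board into the steel scrap tray at the end of the board; move them with the pusher only, never with the gripper itself. Then stand the pusher back upright and lengthways on its dark slate tile, its whole foot on the tile with nothing overhanging, and let go of it. Leave the mug, the bowl and the vase where they are.

Things in the scene. Friction and masses are not known exactly. Their poses are not given: they have to be found in the camera images.
- pusher: loose, light wood, 260 g: a head block 130 (x) x 28 (y) x 50 high, with an upright flat grip on its middle, 70 (x) x 22 (y), from 48 to 115 mm above the underside. Stands upright on the slate tile at the start, its long x axis within 0.4 rad of the tile's. Origin: centre of its underside; z up. It sweeps with its wide faces, along its own y or -y; pinch the grip across y
- tile: fixed dark slate tile lying on the table, 170 (x) x 90 (y) x 8 thick: the pusher's place. Origin: centre of its underside (table level), axes parallel to the board's. It lies off one end (+y or -y) of the board, the tray off the other end; which is which varies
- board: fixed brown wooden ware board on battens, 260 (x) x 340 (y), flat top 70 mm above the table, no rims. Origin: its centre at table level; z up
- tray: fixed open-topped galvanised steel scrap tray, 270 (x) x 170 (y) x 55 high, walls and floor 5 mm; its rim is 15 mm below the board's top, and it stands 7 to 15 mm from the board's end. Origin: centre of its underside (table level), axes parallel to the board's
- stub: bare buff fired clay, 24 mm thick, lying flat on the ware board at the start; origin at mid-thickness (12 mm above its underside), centre of a rectangular stub 70 x 45, about 140 g
- disc: bare buff fired clay, 24 mm thick, lying flat on the ware board at the start; origin at mid-thickness (12 mm above its underside), centre of a round disc 62 across, about 140 g
- corner: bare buff fired clay, 24 mm thick, lying flat on the ware board at the start; origin at mid-thickness (12 mm above its underside), centre of an L-shaped piece 66 x 60 with arms 24 wide, about 110 g
- stilt: bare buff fired clay, 24 mm thick, lying flat on the ware board at the start; origin at mid-thickness (12 mm above its underside), hub of a three-armed stilt, arms 36 long from the hub and 20 wide, about 100 g
- mug: bystander: white mug, 80 across, 95 high, about 200 mm from the board's centre line, beyond its far (+x) side. Origin: centre of its underside
- bowl: bystander: white bowl, 100 across, 60 high, same row as the mug. Origin: centre of its underside
- vase: bystander: off-white bisque vase, 100 across, 150 high, same row as the mug. Origin: centre of its underside

How it is judged:
On the way, in this order (a step that is already met when the one before it is completed fails the run):
1. the pusher is lifted off its tile (z of pusher in the frame of tile above 0.04 m), for 0.1 s.
2. all four kiln props are in the tray (x of stub in the frame of tray between -0.13 and 0.13 m and y of stub in the frame of tray between -0.08 and 0.08 m and z of each of stub, disc, corner, stilt in the frame of tray below 0.07 m and x of disc in the frame of tray between -0.13 and 0.13 m and y of disc in the frame of tray between -0.08 and 0.08 m and x of corner in the frame of tray between -0.13 and 0.13 m and y of corner in the frame of tray between -0.08 and 0.08 m and x of stilt in the frame of tray between -0.13 and 0.13 m and y of stilt in the frame of tray between -0.08 and 0.08 m), for 0.2 s.
At the end, for the whole second after the job is handed in: All four props lie inside the tray, centres below the board's top (70 mm), at rest; the pusher stands released on the tile, centred within 22 mm along and 32 mm across, long axes within 0.5 rad, upright within 0.1 rad, within 4 mm of resting height (all of step 2 and x of pusher in the frame of tile between -0.022 and 0.022 m and y of pusher in the frame of tile between -0.032 and 0.032 m and angle between the x axis of pusher and the x axis of tile, either way round below 0.5 rad and z of pusher in the frame of tile between 0.004 and 0.012 m and angle between pusher's own z axis and vertical below 0.1 rad and linear speed of each of pusher, stub, disc, corner, stilt below 0.03 m/s); the robot touches nothing.
It fails at once if the gripper or arm touches a kiln prop (more than 0.5 N) (contact force between any of the fingers, the arm and stub above 0.5 N or contact force between any of the fingers, the arm and disc above 0.5 N or contact force between any of the fingers, the arm and corner above 0.5 N or contact force between any of the fingers, the arm and stilt above 0.5 N).
It fails at once if the mug, bowl or vase is moved more than 20 mm or tipped more than 0.3 rad (distance of any of mug, bowl, vase from where it was at the start of the episode above 0.02 m or angle between any of mug, bowl, vase's own z axis and vertical above 0.3 rad).
It also fails if it takes over 64 s, if anything falls off the work surface, if the arm or the gripper's body presses on something with over 40 N, if the wrist force passes 120 N, or if a joint passes its speed limit or range.

## Working session

There is one attempt and no reset: what is moved stays moved. The work goes in short steps, each a Python script; the robot and the scene stay as the last script left them, time stands still between calls to the robot, and variables do not carry over. Pictures are saved under pics/ and viewed, at most 10 in all, crops included, and the job is handed in when it is done.

```bash
ls; mkdir -p pics
python3 - <<'E'
from bench import manip, effector, viewer
import cv2
for n in ["top","side"]:
    c=viewer.get_calibration(n); print(n,c)
    cv2.imwrite(f"pics/{n}0.png",viewer.get_image(n)[:,:,::-1])
print(manip.current_tcp_rot(),manip.grip_depth)
E
```

```text
pics
top {'vfov': 44.94095195741329, 'cx': 281.64702552936615, 'cy': 208.7620737913697, 'dist_coeffs': array([-0.14495513,  0.        ,  0.        ,  0.        ,  0.        ]), 'eye': array([0.51454845, 0.04657716, 1.17182329]), 'attitude': array([-0.7061073 ,  0.7067045 , -0.03433643,  0.0283239 ])}
side {'vfov': 46.8414745177631, 'cx': 277.77964512739135, 'cy': 208.73266992110854, 'dist_coeffs': array([-0.10565213,  0.        ,  0.        ,  0.        ,  0.        ]), 'eye': array([0.59058976, 0.85716509, 0.74716331]), 'attitude': array([-0.01095397,  0.90459526, -0.42591631,  0.01351762])}
[ 9.89373926e-01  1.45390648e-01 -8.70323943e-05 -8.86803698e-04] 0.0188
```

View pics/top0.png

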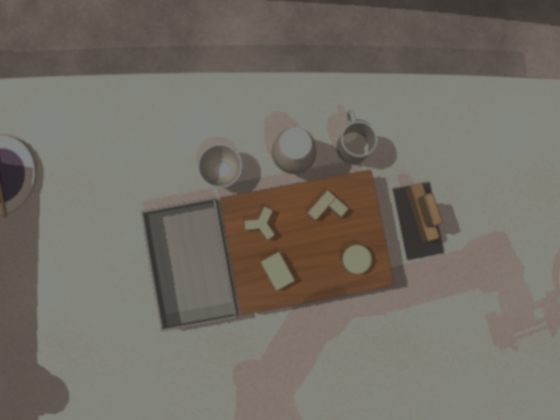

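View pics/side0.png

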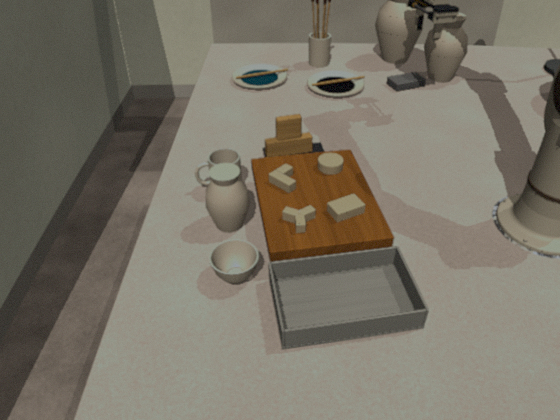

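The top view shows the tray to the left (+y), at about (190,265). The board's corners are near (221,195), (374,172), (391,289) and (238,314). The tile with the pusher is at about (420,220), and the bystanders are along the top. I'll zoom in on the parts that matter.

```bash
cat > h.py <<'E'
import numpy as np, cv2
from scipy.spatial.transform import Rotation as R
from bench import manip, effector, viewer
def cam(n):
    c=viewer.get_calibration(n); f=210/np.tan(np.radians(c['vfov']/2))
    return np.array([[f,0,c['cx']],[0,f,c['cy']],[0,0,1]]),np.array(c['dist_coeffs']),np.array(c['eye']),R.from_quat(c['attitude'])
def unproj(n,px,z):
    K,d,e,r=cam(n)
    u=cv2.undistortPoints(np.array(px,float).reshape(-1,1,2),K,d)[:,0]
    v=r.apply(np.c_[u,np.ones(len(u))])
    return (e+v*((z-e[2])/v[:,2])[:,None])[:,:2]
def proj(n,P):
    K,d,e,r=cam(n); ri=r.inv()
    return cv2.projectPoints(np.array(P,float).reshape(-1,1,3),ri.as_rotvec(),-ri.apply(e),K,d)[0][:,0]
def rot2(a): return np.array([[np.cos(a),-np.sin(a)],[np.sin(a),np.cos(a)]])
E
python3 - <<'E'
import cv2
a=cv2.imread('pics/top0.png')
def crop(x0,y0,w,h,s,n):
    b=cv2.resize(a[y0:y0+h,x0:x0+w],None,fx=s,fy=s,interpolation=cv2.INTER_CUBIC); b=cv2.convertScaleAbs(b,alpha=1.6)
    for i in range(0,w,10): 
        cv2.line(b,(i*s,0),(i*s,6),(255,255,255),1); 
        if i%20==0: cv2.putText(b,str(x0+i),(i*s,18),0,.4,(0,0,255),1)
    for i in range(0,h,10):
        cv2.line(b,(0,i*s),(6,i*s),(255,255,255),1)
        if i%20==0: cv2.putText(b,str(y0+i),(8,i*s+4),0,.4,(0,0,255),1)
    cv2.imwrite(n,b)
crop(385,170,70,100,6,'pics/c1.png'); crop(135,165,265,175,3,'pics/c2.png')
E
```

```text
(no output)
```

View pics/c1.png

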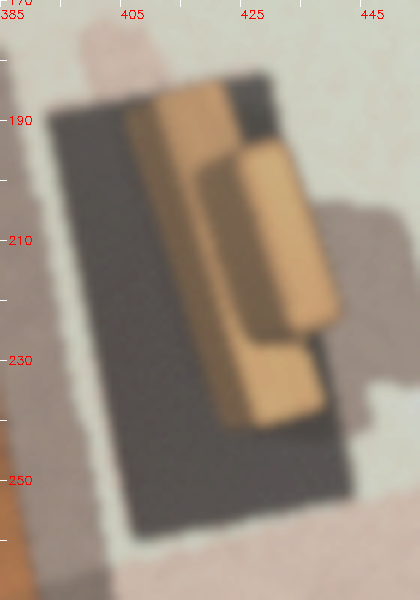

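View pics/c2.png

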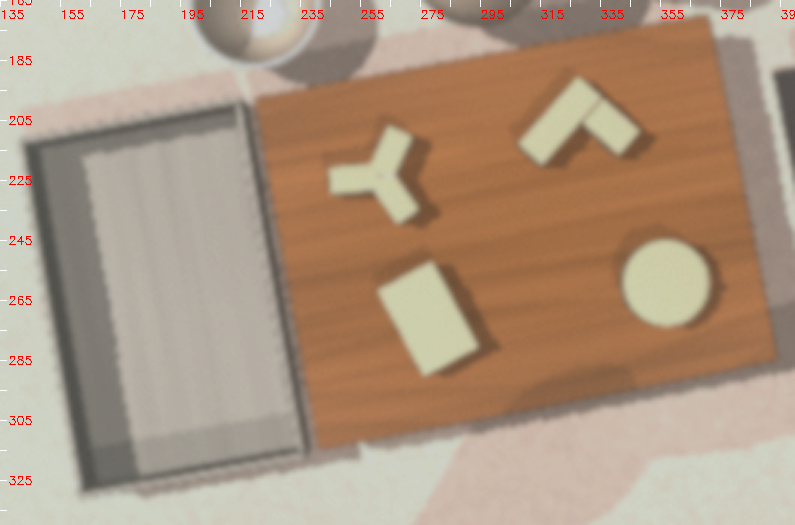

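The crops give me tile, head and grip, board and tray corners in pixels. Next I convert them to world positions.

Run:
```python
from h import *
np.set_printoptions(precision=4,suppress=True)
def c1(p): return np.array(p)/6+[384.92,169.92]
def c2(p): return np.array(p)/3+[134.83,164.83]
def rep(n,px,z):
    w=unproj('top',px,z); c=w.mean(0)
    # local x edge direction: 0->1 and 3->2 is along -y (image right), 0->3 along -x
    a=w[0]+w[1]-w[2]-w[3]; b=w[0]+w[3]-w[1]-w[2]
    print(n,c,'yaw x',np.degrees(np.arctan2(a[1],a[0])),'yaw y-90',np.degrees(np.arctan2(-b[0],b[1])),'size',np.linalg.norm(a)/2,np.linalg.norm(b)/2)
rep('tile',c1([(48,112),(270,73),(354,497),(135,540)]),.008)
rep('head',c1([(155,97),(222,80),(325,408),(255,428)]),.058)
rep('grip',c1([(237,152),(280,138),(342,322),(290,333)]),.123)
rep('board',c2([(255,98),(708,15),(776,360),(315,452)]),.07)
rep('tray',c2([(22,143),(248,102),(308,455),(82,493)]),.055)
rep('stub',c2([(378,290),(432,262),(480,348),(426,376)]),.094)
pts={'stilt':(382,178),'stiltA':(330,182),'stiltB':(400,130),'stiltC':(408,218),'disc':(667,283),'cor1':(580,77),'cor2':(519,145),'cor3':(543,166),'cor4':(641,130),'cor5':(620,156),}
for k,v in pts.items(): print(k,unproj('top',[c2(v)],.094)[0])
for k,v,z in [('bowl',(219,166),.06),('vase',(295,144),.15),('mug',(357,139),.095)]: print(k,unproj('top',[v],z)[0])
```

```text
tile [ 0.59   -0.2824] yaw x 10.29788665958532 yaw y-90 10.115783994824179 size 0.16851532049808493 0.08948791946729605
head [ 0.606  -0.2827] yaw x 16.13329263612991 yaw y-90 14.61079500700566 size 0.1281871162769912 0.027254358131413442
grip [ 0.6065 -0.2809] yaw x 16.458666192002884 yaw y-90 14.244635071934288 size 0.06710249046032705 0.01785885434554587
board [ 0.541  -0.0166] yaw x 10.145641345813521 yaw y-90 10.699736312090893 size 0.2580632544796457 0.33878925346345634
tray [0.492 0.24 ] yaw x 10.288033108433714 yaw y-90 10.085287760243798 size 0.26176190454130566 0.1698323443956991
stub [0.478  0.0456] yaw x 29.176326289786914 yaw y-90 27.28235384754407 size 0.06925344553760429 0.04281636488134316
stilt [0.5775 0.0788]
stiltA [0.5747 0.1157]
stiltB [0.6116 0.0661]
stiltC [0.5492 0.0604]
disc [ 0.5027 -0.123 ]
cor1 [ 0.6496 -0.0624]
cor2 [ 0.6009 -0.0185]
cor3 [ 0.5859 -0.0354]
cor4 [ 0.6116 -0.1057]
cor5 [ 0.593  -0.0904]
bowl [0.7087 0.176 ]
vase [0.7386 0.0103]
mug [ 0.7623 -0.1265]
```

```bash
cat >> h.py <<'E'
BO=np.array([.541,-.0166]); BY=np.radians(10.25)
H=.085-.0188           # TCP height above pusher underside
def b2w(x,y): return BO+rot2(BY)@[x,y]
def q(yaw): return [np.cos(yaw/2),np.sin(yaw/2),0,0]
def P(xy,z): return [xy[0],xy[1],z+H]   # z = pusher underside
PU=np.array([.606,-.282]); PYAW=np.radians(16.2)
E
python3 - <<'E'
from h import *
print('ik', [manip.solve_ik(P(b2w(x,y),.073),q(BY)) is not None for x in(-.057,.06) for y in(-.27,-.17,0,.18)], manip.solve_ik(P(PU,.008),q(PYAW)))
manip.move_pose(P(PU,.10),q(PYAW))
manip.servo_line(P(PU,.008),vel=.12)
effector.close(40)
print(manip.current_finger_gap(),manip.current_gripper_force(),manip.current_force())
manip.servo_line(P(PU,.085),vel=.12)
print(manip.current_finger_gap(),manip.current_tool_pos(),manip.current_force(),manip.current_clock())
cv2.imwrite('pics/s1.png',viewer.get_image('side')[:,:,::-1])
cv2.imwrite('pics/t1.png',viewer.get_image('top')[:,:,::-1])
E
```

```text
ik [True, True, True, True, True, True, True, True] [ 0.77494797  0.69380818 -0.55391337  1.59005071  0.41755709  0.97815641
 -1.19987991]
0.02197203036313862 39.89990293979645 [ 0.01651745  0.15049534 -0.63328689]
0.02185760984299996 [ 0.60525145 -0.28192152  0.15040591] [-0.10441069  0.13022717 -3.55066603] 4.85
```

View pics/s1.png

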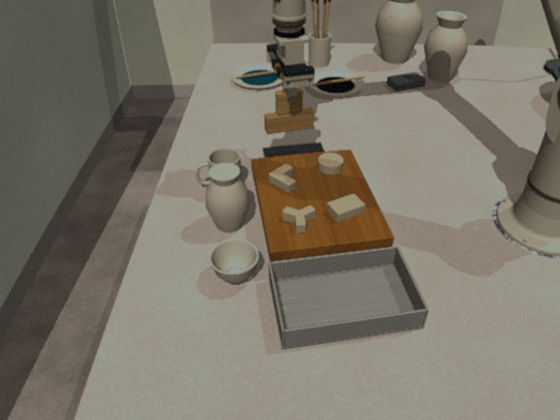

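The pusher is held upright at about (290,110), clear of the tile at (294,150). Next is lane 1, with the disc and stub.

```bash
cat >> h.py <<'E'
def sweep(x,yend=.178,z=.074):
    manip.servo_line(P(b2w(x,-.18),z),vel=.15)
    manip.servo_line(P(b2w(x,.10),z),vel=.12)
    manip.servo_line(P(b2w(x,yend),z),vel=.07)
    print(manip.current_force(),manip.current_tool_pos())
    manip.servo_line(P(b2w(x,.10),z+.005),vel=.15)
E
python3 - <<'E'
from h import *
manip.servo_line(P(b2w(-.057,-.25),.085),ori=q(BY),vel=.12)
sweep(-.057)
manip.servo_line(P(b2w(-.057,-.20),.10),vel=.2)
print(manip.current_clock(),manip.current_finger_gap())
a=viewer.get_image('side');b=viewer.get_image('top')
cv2.imwrite('pics/s2.png',np.hstack([a[100:380,180:460],b[130:410,130:410]])[:,:,::-1])
E
```

```text
[ 0.20959324 -0.33046495 -2.47915194] [0.45334789 0.14780184 0.14010978]
12.4417 0.02164873520082194
```

View pics/s2.png

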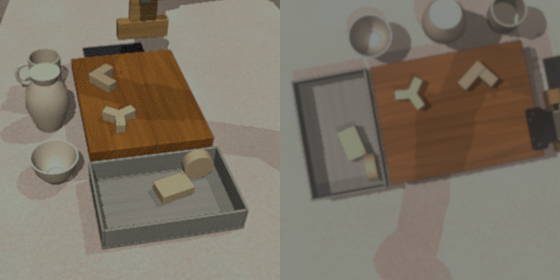

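Lane 1 is clear: the stub lies in the tray at about (175,187) on the left side of the picture, and the disc leans inside the tray near the wall at (197,163). The stilt and corner haven't moved. Next is lane 2.

Run:
```python
from h import *
manip.servo_line(P(b2w(.06,-.20),.10),vel=.15)
sweep(.06)
manip.servo_line(P(b2w(.06,-.20),.10),vel=.2)
print(manip.current_clock(),manip.current_finger_gap())
a=viewer.get_image('side');b=viewer.get_image('top')
cv2.imwrite('pics/s3.png',np.hstack([a[100:380,180:460],b[130:410,130:410]])[:,:,::-1])
```

```text
[ 0.09041531 -0.18533142 -2.90257448] [0.56857333 0.16840972 0.14008292]
19.9167 0.021707285717538317
```

View pics/s3.png

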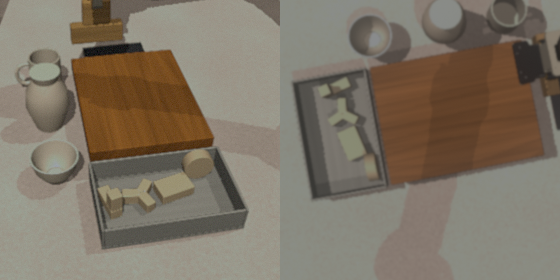

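All four props are in the tray and the board is empty. Now I put the pusher back on its tile.

Run:
```python
from h import *
print('disc', rot2(-BY)@(unproj('top',[(220,297)],.05)[0]-[.492,.240]))
T=np.array([.590,-.2824])
manip.servo_line(P(T,.085),ori=q(BY),vel=.12)
manip.servo_line(P(T,.02),vel=.1)
manip.servo_line(P(T,.0085),vel=.03)
print(manip.current_tool_pos(),manip.current_force())
effector.open_jaws()
manip.sleep(.2)
manip.servo_line(P(T,.12),vel=.1)
manip.servo_line([.45,-.42,.3],vel=.2)
print(manip.current_clock())
a=viewer.get_image('side');b=viewer.get_image('top')
c=np.hstack([a[80:360,180:460],b[130:410,130:410]])[:,:,::-1]
d=cv2.resize(b[160:272,380:460],None,fx=2.5,fy=2.5,interpolation=cv2.INTER_CUBIC)[:,:,::-1]
cv2.imwrite('pics/s4.png',np.hstack([c,d]))
```

```text
disc [-0.08310876 -0.05343981]
[ 0.58989839 -0.28234064  0.07456386] [ 0.26583091  0.20459817 -2.15993302]
26.2167
```

View pics/s4.png

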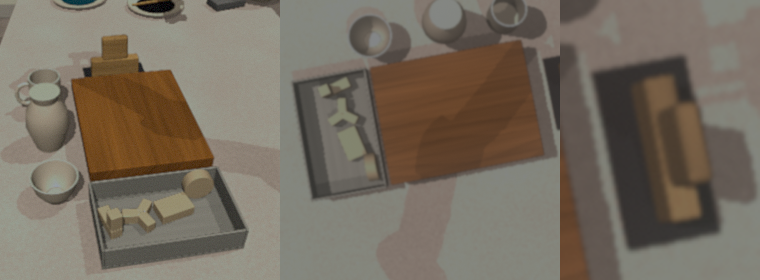

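The pusher stands free and upright on the tile, with its head centred near top pixel (423.6,219.2), and the props are still in the tray. I'll check the centring and then hand in.

Run:
```python
from h import *
d=rot2(-BY)@(unproj('top',[(423.5,219.1)],.058)[0]-[.590,-.2824]); print(d)
if abs(d[0])<.012 and abs(d[1])<.02: print(manip.hand_in())
```

```text
[0.00080972 0.00306842]
the job is handed in; nothing more can be done
None
```

I handed the job in at about 26 s on the robot's clock: all four props are in the scrap tray, and the pusher is released upright on its tile, about 3 mm off centre by the last top view; the mug, bowl and vase looked unmoved, and no verdict came back.

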